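# Load, shut and turn over the reference-tile carrier on a colour reader

### The job

Push the white reference tile fully home in its open carrier, past the two sprung balls until they click behind it, then shut the carrier's lid until it snaps. Then turn the whole carrier over and lay it gently, window down, centred and square on the reader's raised black pad, let go, and leave everything else on the bench where it is.

Things in the scene. Friction and masses are not known exactly. Their poses are not given: they have to be found in the camera images.
- carrier_mid (a point): centre of the carrier: navy clamshell with grey lid, 110 long (x, towards its hinge end at +55) x 52 wide (y) x 24 high shut (z, out of the lid side), 0.4 kg, underside 12 below this point. Base: channel 39.5 wide, open above and at the -x end; floor 4 thick, walls 6 thick, 16 high; end block's inner face at x = +45. Starts base down, loose in the cradle, lid open
- grip (a point): midpoint between the carrier's two round orange bosses (diameter 12), at x = -38 of carrier_mid and its height. They stand 5 mm out of the side walls, 62 mm over both (y = +-31). Held by them from above, the carrier can pivot between the finger pads
- hinge (a point): middle of the steel hinge barrel (diameter 8, along y), at x = +51, z = +8 of carrier_mid; the lid turns about it and stays at any angle (stiff: about 1 N at its edge moves it)
- lid (a joint): lid angle in rad: 0 shut, grows as its -x edge swings up; starts 1.75 to 2.05 (leaning back past upright). Panel 8 thick, 52 wide, from the hinge to x = -55, and a lip to -64; top at z = +12 when shut. A 28 wide tongue below it at x = -54 to -16 hits a tile that is not home. Last 0.08 rad: 6 to 9 N down near the free edge past two sprung balls (x = -49, 36 clear between), then it stays shut
- lid_press (a point): point on the lid's outer (top) face near its free edge, on the centre line, 96 mm from the hinge (x = -45 of carrier_mid when shut)
- tile_mid (a point): centre of the white tile with red rear ears, 56 x 38 x 10, 50 g, lying on the channel floor, axes as the carrier's. Front 14 mm and ears 38 wide, waist 32; rear face at x = -28 from here. Starts 21 to 33 mm short of home; home: front against the end block, this point at x = +17 of carrier_mid. Two sprung balls in the walls (x = -12 of carrier_mid) resist with 6 to 9 N from 13 to 6 mm short of home, then let go
- cradle_top (a point): middle of the cradle top, 20 mm above the bench, fixed; axes as the carrier's at start, x within 20 degrees of world x. Grey plinth 42 wide, narrower than the carrier, so fingers can go down beside the bosses; foot 150 x 100, 8 high. Orange 5 mm high ridge beyond the carrier's hinge end (x = +56.5 to +66.5) and side guides (x = -3 to +47, y = +-27.5 to +-35.5)
- pad (a point): centre of the top of the colour reader's raised black pad, 40 mm above the bench, 130 long (x, within 15 degrees of world x) x 42 wide, round window in its middle; fixed. White housing 200 x 130, 26 high; grey display bar at x = +89 to +107, 3 mm above the pad. The finished carrier lies along x, either way round
- amber: bystander; leave it alone. amber bottle, diameter 68, 130 high; origin at its foot
- reagent: bystander; leave it alone. white bottle with green cap, diameter 60, 120 high; origin at its foot
- beaker: bystander; leave it alone. glass beaker, diameter 70, 90 high; origin at its foot
- dropper: bystander; leave it alone. amber dropper bottle, diameter 32, 60 high; origin at its foot
- spare_tile: bystander; leave it alone. plain white tile 50 x 36 x 10 lying on the bench; origin under its centre
- dish: bystander; leave it alone. glass dish, diameter 90, 18 high; origin at its foot
- spatula: bystander; leave it alone. lab spatula 170 long, blue handle, lying on the bench; origin on the bench below it
Things that resemble listed ones, but are neither listed nor needed, are in the scene too. What is shaped like the part that bears tile_mid but pink is not meant.

How it is judged:
On the way, in this order (a step that is already met when the one before it is completed fails the run):
1. the tile is pushed home past the balls while the lid is still open (x of tile_mid in the frame of carrier_mid above 0.0145 m and distance between tile_mid and carrier_mid below 0.022 m and value of joint lid above 0.3 rad), for 0.2 s.
2. the lid is snapped shut, the tile still home, the carrier still base down (x of tile_mid in the frame of carrier_mid above 0.0145 m and distance between tile_mid and carrier_mid below 0.022 m and value of joint lid below 0.03 rad and angle between carrier_mid's own z axis and vertical below 0.3 rad), for 0.2 s.
3. the carrier lies turned over on the reader's pad (angle between carrier_mid's own z axis and vertical above 3.05 rad and x of carrier_mid in the frame of pad between -0.02 and 0.02 m and y of carrier_mid in the frame of pad between -0.015 and 0.015 m and z of carrier_mid in the frame of pad between 0.009 and 0.015 m and angle between the x axis of carrier_mid and the x axis of pad, either way round below 0.2 rad and value of joint lid below 0.03 rad), for 0.2 s.
At the end, for the whole second after the job is handed in: the carrier rests window down (within 5 degrees) on the pad, centre within 20 mm along and 15 mm across of the pad's, long axis within 11 degrees of the pad's, either way round; lid shut (below 0.03 rad), tile home (within 2.5 mm), all released (all of step 3 and x of tile_mid in the frame of carrier_mid above 0.0145 m and distance between tile_mid and carrier_mid below 0.022 m and linear speed of carrier below 0.02 m/s); the robot touches nothing.
It fails at once if a bystander on the bench is moved by more than 20 mm (distance of any of amber, reagent, beaker, dropper, spare_tile, dish, spatula from where it was at the start of the episode above 0.02 m).
It fails at once if the carrier is dropped, or falls or slaps over, on to its window side (faster than 0.5 m/s or 8 rad/s while leaning past upright, close to the pad's height), or is pressed on the reader with over 45 N (contact force between carrier and reader above 45 N or (angle between carrier_mid's own z axis and vertical above 1.7 rad and z of carrier_mid in the frame of pad below 0.06 m and (linear speed of carrier above 0.5 m/s or angular speed of carrier above 8 rad/s))).
It also fails if it takes over 72 s, if anything falls off the work surface, if the arm or the gripper's body presses on something with over 40 N, if the wrist force passes 120 N, or if a joint passes its speed limit or range.

### The arm

A 7-joint arm with a two-finger parallel gripper is mounted at the origin on the work surface. World frame = base frame: x ahead of the robot, y to its left, z up, the work surface at z = 0. Lengths are in m, angles in rad, forces in N, time in s.
With the tool pointing down it reaches from about 0.4 to 0.85 m from the base axis. Payload 10.4 kg.
Tool frame: the origin (TCP) lies midway between the tips of the shut fingers; the grasp point (between the pads) lies 19 mm behind it; z points along the fingers, y is the line along which they close (so a half turn about z gives the same grasp; the last joint's range is limited). The gripper opens to 87 mm and grips with 3 to 60 N. Pads are 19 mm wide; open, the fingers measure 117 mm over their backs; the gripper's body (75 mm by 190 mm) begins 51 mm behind the grasp point.
Start: joints at [1.318, 0.332, -0.065, 1.46, 0.022, 1.35, -0.088], TCP at [0.142, -0.609, 0.223] pointing down, gripper open.
Joint ranges: [-2.6, 2.6], [-0.5, 2.12], [-1.47, 1.34], [0.16, 2.42], [-1.27, 4.41], [0.06, 2.06], [-2.6, 2.6]. Speed limits (rad/s): [2.22, 2.22, 2.79, 2.79, 3.14, 3.14, 3.14].

### API

Orientations are given as a unit quaternion [x, y, z, w].
In Python, from bench import r gives the robot as it stands.
- The arm moves only by the tool move_arm, never from a script. Its argument "targets" is a list of rows, each a list of 3 entries, a list of its own where there are three numbers: the shift along the tool's x, y, z in cm, then the turn, a rotation vector about the tool's x, y, z in rad, then the opening in per cent of the stroke, from 0 (shut) to 100 (fully open). In form: [[[x, y, z], [wx, wy, wz], gripper], ...]. A call has 1 to 20 rows; each row shifts and turns the commanded pose from where the row before left it, along the tool's axes as they then stand; what a row does not reach is not made up. A row lasts 1/8 s, in which the tool goes at most 62.5 mm and 10.7 degrees, less where a joint would pass 70% of its speed; a pose out of reach is approached as far as the arm can. A call with a gripper value outside its range is refused whole. The fingers move at their own pace and stop on an object; "grip_force" is the grip in N (left out, the last holds). Time passes only in rows, so rows that do not move let the fingers close. It gives the time, the measured TCP pose, the force, the opening and the grip force at its end, in the units of the state.
- r.read_state(): the state, without advancing time (a new reading comes with each control period).
- r.camera(name): name is "scene" or "top" or "wrist"; returns a dict with "image" (420x560x3 uint8, blue, green, red), "vertical_fov" (degrees; the focal length in pixels is half the picture's height over the tangent of half this angle, whatever the lens; pixels are square), "cx", "cy" (the principal point, pixels), "k1" (the pictures are not rectified: a ray, as slopes to the right and down, at radius r is drawn at 1 + k1 r^2 times it, then the intrinsics apply), "cam_to_world" (4x4, takes a point from camera to world coordinates). Camera axes: x right, y down, z forward; pixel columns grow to the right and rows downward; lengths in m; the calibration is good to about 2 mm. A picture is of the moment at which its call begins. There is no depth.
- r.close_job(): hands the job in; it is judged then, once.
The state is a dict: "time": time; "joint_positions": joint angles; "joint_vel": joint speeds; "joint_torque": joint torques, N m; "ee_pos": TCP position; "eef_rot": TCP orientation; "ft_force": force on the tool from outside, world axes, zero at the start; "torque": the same for the moment, N m; "width": finger opening in m; "grip_force": force on a finger pad.
Only numpy, scipy, OpenCV 4.12 (cv2) and the standard library are available. Lean on these libraries where they do the work, as an engineer would, in place of code of your own. Each camera call takes 0.05 s, during which the arm holds its last target. There are 200 camera calls.

## Working session

There is one attempt and no reset: what is moved stays moved. The work goes in short steps, Python scripts to look and compute and a tool call to move; the robot and the scene stay as the last step left them, time stands still between calls to the robot, and variables do not carry over. Pictures are saved under pics/ and viewed, at most 10 in all, crops included, and the job is handed in when it is done.

Besides the shell and the picture viewer there is one more tool, called as a command line: name --argument value ..., lists and objects as JSON in quotes. move_arm: Moves the arm, as the interface text tells. Its arguments: {"type":"object","properties":{"targets":{"type":"array"},"grip_force":{"type":"number"}},"required":["targets"]}

```bash
ls; mkdir -p pics
python3 - <<'E'
from bench import r
import cv2
s=r.read_state(); print({k:s[k] for k in ("time","ee_pos","eef_rot","width","ft_force")})
for n in ("scene","top"):
    c=r.camera(n); cv2.imwrite(f"pics/{n}0.png",c["image"]); print(n,c["vertical_fov"],c["cx"],c["cy"],c["k1"],c["cam_to_world"])
E
```

```text
pics
{'time': 0.0, 'ee_pos': array([ 0.14228355, -0.60820109,  0.221773  ]), 'eef_rot': array([ 9.93403561e-01,  1.14668590e-01, -1.18966122e-04, -6.81950234e-04]), 'width': 0.08709976339979297, 'ft_force': array([-0.11523274,  0.09100602, -0.3572832 ])}
scene 48.35923360692853 288.88151274312685 211.20400297021652 -0.12396422779809932 [[-0.24645629  0.80104836 -0.54550969  1.06062214]
 [ 0.96901261  0.21328842 -0.12458973  0.14339447]
 [ 0.0165485  -0.55931169 -0.82879224  0.91275418]
 [ 0.          0.          0.          1.        ]]
top 54.374875344493965 279.6978819685651 211.15978766259337 -0.08880211448596785 [[ 0.01141782 -0.98872957  0.14927647  0.38185879]
 [-0.99932116 -0.00605362  0.0363398  -0.01172221]
 [-0.03502657 -0.14959006 -0.9881275   0.96341824]
 [ 0.          0.          0.          1.        ]]
```

View pics/scene0.png

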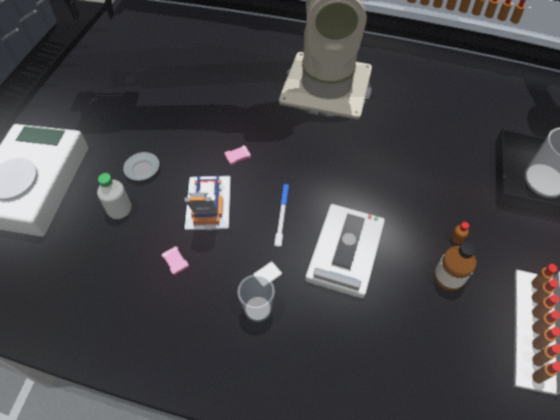

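View pics/top0.png

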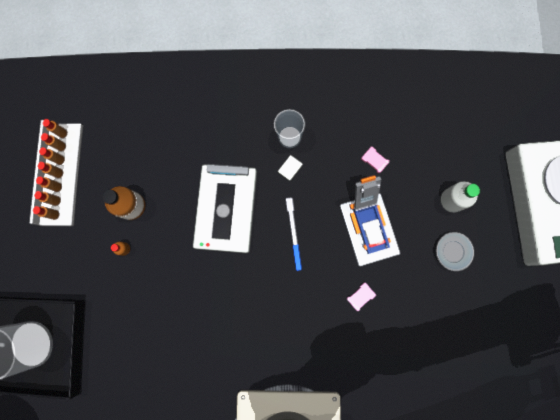

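```bash
cat > h.py <<'E'
import numpy as np, cv2
from bench import r
from scipy.spatial.transform import Rotation as R
def K(c):
    f=c["image"].shape[0]/2/np.tan(np.radians(c["vertical_fov"])/2)
    return np.array([[f,0,c["cx"]],[0,f,c["cy"]],[0,0,1.]]), np.array([c["k1"],0,0,0.])
def rays(c,px):
    k,d=K(c); p=cv2.undistortPoints(np.array(px,float).reshape(-1,1,2),k,d).reshape(-1,2)
    T=c["cam_to_world"]; return T[:3,3], np.c_[p,np.ones(len(p))]@T[:3,:3].T
def plane(c,px,z):
    o,v=rays(c,px); return o+v*((z-o[2])/v[:,2])[:,None]
def proj(c,P):
    k,d=K(c); M=np.linalg.inv(c["cam_to_world"])
    return cv2.projectPoints(np.array(P,float).reshape(-1,1,3),cv2.Rodrigues(M[:3,:3])[0],M[:3,3],k,d)[0].reshape(-1,2)
def tri(obs):  # [(cam,px)...] -> point, residual
    A=np.zeros((3,3)); b=np.zeros(3); L=[]
    for c,p in obs:
        o,v=rays(c,[p]); v=v[0]/np.linalg.norm(v[0]); Q=np.eye(3)-np.outer(v,v); A+=Q; b+=Q@o; L.append((o,Q))
    x=np.linalg.solve(A,b); return x,[np.linalg.norm(Q@(x-o))*1000 for o,Q in L]
def blobs(m,amin):
    n,l,st,ce=cv2.connectedComponentsWithStats(m.astype(np.uint8)); 
    return [(l==i,st[i,4],ce[i]) for i in range(1,n) if st[i,4]>=amin]
def hsv(c): return cv2.cvtColor(c["image"],cv2.COLOR_BGR2HSV)
def save(c,n): cv2.imwrite(f"pics/{n}.png",c["image"])
E
python3 - <<'E'
from h import *
np.set_printoptions(precision=4,suppress=True)
for n in ("top","scene"):
    c=r.camera(n); H=hsv(c)
    for m,a,ce in blobs((H[...,1]<60)&(H[...,2]>150),400):
        q=cv2.minAreaRect(np.argwhere(m)[:,::-1].astype(np.float32)); P=plane(c,cv2.boxPoints(q),.026)
        print(n,"white",a,ce, P[:,:2].tolist())
    for m,a,ce in blobs((H[...,1]>150)&(H[...,0]<20)&(H[...,2]>120),8): print(n,"orange",a,ce,plane(c,[ce],.032)[0])
    for m,a,ce in blobs((H[...,1]>150)&(abs(H[...,0].astype(int)-115)<12)&(H[...,2]>60),30): print(n,"blue",a,ce,plane(c,[ce],.03)[0])
c=r.camera("wrist"); print(c["cam_to_world"],c["vertical_fov"]); s=r.read_state(); print(s["ee_pos"],R.from_quat(s["eef_rot"]).as_matrix())
E
```

```text
top white 28640 [274.9166  25.1439] [[1.1221658130014998, 0.8206039845287418], [1.0978249568174703, -0.7164066947571296], [0.9244203763806234, -0.6882272240667479], [0.9378833143796134, 0.7846817473140851]]
top white 1836 [ 64.7603 178.5746] [[0.487986301748524, 0.6106669113800438], [0.7522041097587007, 0.6127148176250047], [0.7414933326900554, 0.524513625447138], [0.48114983172252473, 0.5261189270144542]]
top white 3570 [542.6639 194.5322] [[0.6928884800525977, -0.5509817151221829], [0.701844490257635, -0.6582623115113901], [0.4061509500014477, -0.6488635136912646], [0.400869702962586, -0.5463918247083241]]
top white 3534 [224.9131 207.9802] [[0.43664073275492676, 0.22385470297613647], [0.6387831202356173, 0.2135191072386478], [0.6259936263192126, 0.08044045098389414], [0.42624359307886783, 0.09468610646118661]]
top white 1244 [369.7629 236.217 ] [[0.5402455318376149, -0.11572018409366945], [0.5713063829504731, -0.211737718319854], [0.42762391202695627, -0.25286096779851286], [0.39791906650044534, -0.1586563315000308]]
top white 1029 [454.6676 250.9854] [[0.47484430336750183, -0.340
[... 4232 characters left out ...]
.5233 0.5917 0.032 ]
scene orange 11 [548.7273 290.0909] [0.5354 0.6014 0.032 ]
scene orange 49 [553.7347 298.7755] [0.5538 0.6119 0.032 ]
scene orange 51 [554.3333 314.6471] [0.5909 0.6117 0.032 ]
scene orange 54 [555.2222 331.4074] [0.6286 0.6122 0.032 ]
scene orange 54 [555.6296 348.5   ] [0.6658 0.6119 0.032 ]
scene orange 57 [555.8246 366.193 ] [0.703  0.6113 0.032 ]
scene blue 105 [284.5905 193.2571] [ 0.4331 -0.0115  0.03  ]
[[ 0.2271 -0.9305 -0.2873  0.2207]
 [-0.9739 -0.2173 -0.066  -0.5894]
 [-0.001   0.2948 -0.9556  0.384 ]
 [ 0.      0.      0.      1.    ]] 71.174041098955
[ 0.1423 -0.6084  0.2222] [[ 0.9737  0.2278 -0.0002]
 [ 0.2278 -0.9737  0.0006]
 [-0.     -0.0006 -1.    ]]
```

move_arm --targets '[[[2.5,-2.4,0],[0,0,0],0],[[3.5,-3.3,0],[0,0,0],0],[[3.5,-3.3,0],[0,0,0],0],[[3.5,-3.3,0],[0,0,0],0],[[3.5,-3.3,0],[0,0,0],0],[[3.5,-3.3,0],[0,0,0],0],[[3.5,-3.3,0],[0,0,0],0],[[3.5,-3.3,0],[0,0,0],0],[[3.5,-3.3,0],[0,0,0],0],[[3.5,-3.3,0],[0,0,0],0],[[1,-0.8,0],[0,0,-0.063],0],[[0,0,0],[0,0,0],0],[[0,0,0],[0,0,0],0]]'

```text
time: 1.88
ee_pos: [0.4074, -0.2099, 0.2224]
eef_rot: [0.99, 0.144, -0.0, 0.0]
ft_force: [0.1, -0.5, 0.2]
width: 0.0004
grip_force: 0.0
```

Run:
```python
from h import *
s=r.read_state(); print(s["time"],s["ee_pos"],R.from_quat(s["eef_rot"]).as_matrix().round(3).tolist(),s["width"])
c=r.camera("wrist"); save(c,"w1")
```

```text
1.875 [ 0.40744109 -0.20987793  0.22240728] [[0.958, 0.286, -0.0], [0.286, -0.958, -0.0], [-0.0, 0.0, -1.0]] 0.0003743909480889688
```

View pics/w1.png

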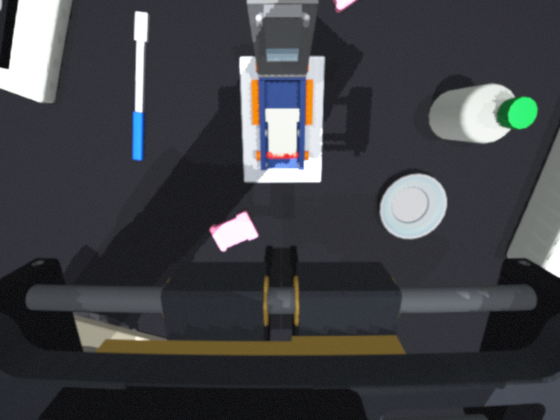

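move_arm --targets '[[[-0.5,0,3],[0,0,0],0],[[-0.5,0,4],[0,0,0],0],[[0,0,1],[0,0,0],0],[[0,0,0],[0,0,0],0]]'

```text
time: 2.42
ee_pos: [0.3986, -0.2118, 0.1429]
eef_rot: [0.989, 0.145, -0.0, -0.0]
ft_force: [-0.1, -0.3, 0.4]
width: 0.0006
grip_force: 0.0
```

```bash
cat > w.py <<'E'
from h import *
np.set_printoptions(precision=4,suppress=True)
c=r.camera("wrist"); save(c,"w2"); H=hsv(c)
x0,y0,x1,y1=200,0,370,260
im=c["image"][y0:y1,x0:x1]; cv2.imwrite("pics/w2c.png",cv2.resize(im,None,fx=2.4,fy=2.4,interpolation=cv2.INTER_CUBIC))
for n,m in (("orange",(H[...,1]>150)&(H[...,0]<20)&(H[...,2]>100)),("red",(H[...,1]>120)&((H[...,0]>172)|(H[...,0]<3))),("navy",(H[...,1]>120)&(abs(H[...,0].astype(int)-115)<15)&(H[...,2]>40)),("white",(H[...,1]<40)&(H[...,2]>140))):
    for b,a,ce in blobs(m,25):
        q=cv2.minAreaRect(np.argwhere(b)[:,::-1].astype(np.float32))
        if 200<ce[0]<370 and ce[1]<260: print(n,a,ce,plane(c,[ce],.032)[0],[np.round(v,1) for v in q])
E
python3 w.py
```

```text
orange 473 [248.0444  85.1649] [ 0.4977 -0.1516  0.032 ] [array([248.,  85.]), array([58.,  8.]), np.float64(90.0)]
orange 475 [318.2926  84.8021] [ 0.5154 -0.2097  0.032 ] [array([318.4,  85. ]), array([ 8.1, 58.2]), np.float64(1.5)]
orange 52 [251.9423 154.6731] [ 0.441  -0.1704  0.032 ] [array([252. , 154.5]), array([11.,  4.]), np.float64(90.0)]
orange 43 [314.5349 154.1163] [ 0.458  -0.2254  0.032 ] [array([314.5, 154. ]), array([10.,  3.]), np.float64(90.0)]
orange 37 [290.8919 155.6486] [ 0.4504 -0.205   0.032 ] [array([289., 155.]), array([18.,  4.]), np.float64(-0.0)]
red 113 [284.1239 155.3982] [ 0.4488 -0.199   0.032 ] [array([283.5, 154.4]), array([41. ,  7.9]), np.float64(1.5)]
navy 3886 [283.2918  98.6907] [ 0.4957 -0.184   0.032 ] [array([283., 112.]), array([120.,  60.]), np.float64(90.0)]
white 6855 [282.4734 116.5835] [ 0.4811 -0.1877  0.032 ] [array([281.8, 103.4]), array([109.4, 170.2]), np.float64(0.7)]
white 35 [271.7714  24.4571] [ 0.549 -0.158  0.032] [array([272. ,  24.5]), array([ 1., 18.]), np.float64(90.0)]
white 2419 [283.2236 121.3274] [ 0.4774 -0.1895  0.032 ] [array([283., 124.]), array([62., 44.]), np.float64(90.0)]
white 835 [231.394  248.7186] [ 0.3442 -0.1749  0.032 ] [array([231.8, 253.5]), array([30.2, 44.6]), np.float64(42.7)]
```

View pics/w2c.png

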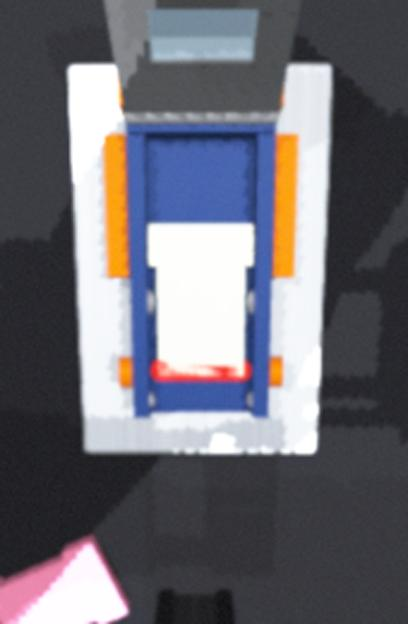

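Run:
```python
from h import *
np.set_printoptions(precision=4,suppress=True)
c2=r.camera("wrist"); s=r.read_state()
T=np.eye(4);T[:3,:3]=R.from_quat(s["eef_rot"]).as_matrix();T[:3,3]=s["ee_pos"]
X=np.linalg.inv(T)@c2["cam_to_world"]
T1=np.eye(4);T1[:3,:3]=np.array([[.958,.286,0],[.286,-.958,0],[0,0,-1]]);T1[:3,3]=[.40744,-.20988,.22241]
c1=dict(c2,image=cv2.imread("pics/w1.png"),cam_to_world=T1@X)
def ob(c):
    H=hsv(c); L=[]
    for b,a,ce in blobs((H[...,1]>150)&(H[...,0]<20)&(H[...,2]>100),15):
        if 200<ce[0]<370 and ce[1]<200: L.append(ce)
    return L
o1,o2=ob(c1),ob(c2); print(o1,o2)
for a in o1:
    for b in o2:
        P,e=tri([(c1,a),(c2,b)])
        if max(e)<1.5 and -.01<P[2]<.07: print(a,b,P,e)
print("tile rear",plane(c2,[[283,158.3]],.034),"tile front",plane(c2,[[283,93]],.034),"carrier -x end floor",plane(c2,[[283,171.5]],.024))
for P in (plane(c2,[[283,158.3]],.034),plane(c2,[[283,93]],.034),plane(c2,[[283,171.5]],.024),plane(c2,[[283,173]],.036)):
    print((P[0]-[.4495,-.1979,0])@[.9563,.2924,0]*1000-38)
```

```text
[array([254.9343, 101.7701]), array([308.7527, 100.8817]), array([257.9231, 155.2692]), array([270.6   , 155.6667]), array([306., 155.]), array([287.5  , 155.625])] [array([317.8051,  85.7323]), array([247.9062,  86.5586]), array([251.7551, 155.102 ]), array([283.6859, 155.2244]), array([313.9615, 155.0962])]
[254.9343 101.7701] [247.9062  86.5586] [ 0.4982 -0.1503  0.0207] [np.float64(0.022149723800276584), np.float64(0.022149723800295618)]
[308.7527 100.8817] [317.8051  85.7323] [ 0.5167 -0.2102  0.0235] [np.float64(0.22366052635842357), np.float64(0.22366052635845346)]
[257.9231 155.2692] [251.7551 155.102 ] [ 0.4407 -0.1704  0.0299] [np.float64(0.21431446717043215), np.float64(0.21431446717041305)]
[306. 155.] [313.9615 155.0962] [ 0.4586 -0.2233  0.0477] [np.float64(0.11078964634906127), np.float64(0.11078964634908398)]
tile rear [[ 0.4469 -0.1988  0.034 ]] tile front [[ 0.5008 -0.1826  0.034 ]] carrier -x end floor [[ 0.4337 -0.2029  0.024 ]]
-40.78552238909197
15.525702412125632
-54.551315986491666
-54.030108393669906
```

move_arm --targets '[[[1.4,0.1,3],[0,0,0],0],[[1.4,0.04,4],[0,0,0],0],[[0.07,0,3],[0,0,0],0],[[0,0,1.2],[0,0,0],0],[[0,0,0.3],[0,0,0],0],[[0.5,0,0],[0,0,0],0],[[0.5,0,0],[0,0,0],0],[[0.4,0,0],[0,0,0],0],[[0.3,0,0],[0,0,0],0],[[0.3,0,0],[0,0,0],0],[[0,0,0],[0,0,0],0]]'

```text
time: 3.9
ee_pos: [0.4459, -0.1985, 0.0276]
eef_rot: [0.989, 0.146, 0.0, -0.0]
ft_force: [-0.1, 0.2, -0.6]
width: 0.0001
grip_force: 0.0
```

move_arm --targets '[[[0.3,0,0],[0,0,0],0],[[0.3,0,0],[0,0,0],0],[[0.3,0,0],[0,0,0],0],[[0.3,0,0],[0,0,0],0],[[0.3,0,0],[0,0,0],0],[[0.2,0,0],[0,0,0],0]]'

```text
time: 4.65
ee_pos: [0.4607, -0.1944, 0.0274]
eef_rot: [0.989, 0.145, -0.001, 0.0]
ft_force: [-5.2, -1.8, 3.1]
width: 0.0007
grip_force: 2.8
```

move_arm --targets '[[[0.2,0,0],[0,0,0],0],[[0.2,0,0],[0,0,0],0],[[0.1,0,0],[0,0,0],0]]'

```text
time: 5.03
ee_pos: [0.4665, -0.1923, 0.0275]
eef_rot: [0.989, 0.146, -0.0, -0.0]
ft_force: [-4.7, -1.1, 3.9]
width: 0.0007
grip_force: 2.6
```

move_arm --targets '[[[0.1,0,0],[0,0,0],0],[[0.1,0,0],[0,0,0],0],[[0,0,0],[0,0,0],0]]'

```text
time: 5.4
ee_pos: [0.4667, -0.1923, 0.0273]
eef_rot: [0.989, 0.145, -0.002, -0.0]
ft_force: [-10.7, -1.8, 7.9]
width: 0.0005
grip_force: 5.3
```

move_arm --targets '[[[0.1,0,0],[0,0,0],0],[[0.1,0,0],[0,0,0],0],[[0,0,0],[0,0,0],0]]'

```text
time: 5.78
ee_pos: [0.4669, -0.1923, 0.027]
eef_rot: [0.989, 0.145, -0.004, -0.0]
ft_force: [-17.9, -3.1, 13.9]
width: 0.0004
grip_force: 8.9
```

move_arm --targets '[[[-0.8,0,0],[0,0,0],0],[[-2.5,0,0],[0,0,0],0],[[-2.5,0,-2],[0,0,0],0],[[-1,0,-5],[0,0,0],0],[[-0.5,0,-4.5],[0,0,0],0],[[0,0,0],[0,0,0],0]]'

```text
time: 6.52
ee_pos: [0.4028, -0.2133, 0.146]
eef_rot: [0.989, 0.146, 0.003, 0.002]
ft_force: [0.5, 0.9, -1.2]
width: 0.0003
grip_force: 0.0
```

```bash
python3 w.py; python3 -c "
from h import *
s=r.read_state();print(s['ee_pos'],s['time'])"
```

```text
orange 464 [244.9978  90.6207] [ 0.4977 -0.1516  0.032 ] [array([245. ,  90.5]), array([57.,  8.]), np.float64(90.0)]
orange 459 [314.0087  90.5577] [ 0.5152 -0.2098  0.032 ] [array([314. ,  90.5]), array([ 7.9, 57.2]), np.float64(1.9)]
orange 25 [263.56 124.72] [ 0.4744 -0.1752  0.032 ] [array([264.4, 125.1]), array([12.5,  4.8]), np.float64(28.6)]
orange 44 [248.4773 156.8409] [ 0.4426 -0.1696  0.032 ] [array([248., 157.]), array([10.,  4.]), np.float64(90.0)]
orange 50 [310.12 157.24] [ 0.4587 -0.2248  0.032 ] [array([310., 157.]), array([10.,  4.]), np.float64(90.0)]
red 116 [278.0862 125.1897] [ 0.4778 -0.1879  0.032 ] [array([279.5, 123.5]), array([41.1,  8. ]), np.float64(1.5)]
navy 3515 [279.8131 130.7846] [ 0.4735 -0.1908  0.032 ] [array([279.5, 115.5]), array([117.,  59.]), np.float64(90.0)]
white 31 [269.2581  29.7419] [ 0.5504 -0.1586  0.032 ] [array([271. ,  29.5]), array([22.,  1.]), np.float64(0.0)]
white 6519 [279.5246 122.3882] [ 0.4805 -0.1885  0.032 ] [array([279. , 112.5]), array([159., 108.]), np.float64(90.0)]
white 2525 [279.3889  89.9319] [ 0.5069 -0.1805  0.032 ] [array([279.5,  92. ]), array([64., 45.]), np.float64(90.0)]
white 740 [229.5946 250.1973] [ 0.3457 -0.1754  0.032 ] [array([230.4, 254.5]), array([29.3, 41.1]), np.float64(42.4)]
[ 0.40182184 -0.2127389   0.14396314] 6.575
```

View pics/w2c.png

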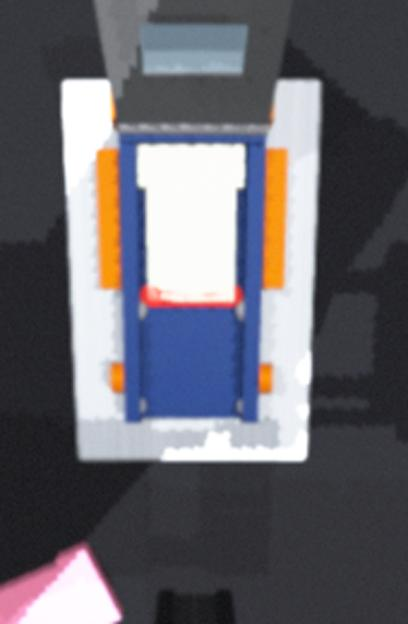

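move_arm --targets '[[[0,0,-3.5],[0,0,0],0],[[2,0,-3],[0,0,0],0],[[4,0,0],[0,0,0],0],[[4,0,0],[0,0,0],0],[[4,0,0],[0,0,0],0],[[4,0,0],[0,0,0],0],[[3,0,0],[0,0,0],0],[[0.9,0,0],[0,0,0],0],[[0,0,3],[0,0,0],0],[[0,0,4],[0,0,0],0],[[0,0,2.4],[0,0,0],0],[[0,0,0],[0,0,0],0]]'

```text
time: 8.07
ee_pos: [0.6084, -0.1492, 0.1112]
eef_rot: [0.989, 0.146, -0.002, -0.001]
ft_force: [0.7, -0.1, 1.4]
width: 0.0005
grip_force: 0.0
```

```bash
cat > u.py <<'E'
from h import *
s=r.read_state(); d=s["ee_pos"]-[.487,-.1861,0]
print("t",s["time"],"u %.1f v %.1f z %.1f"%(d@[956.3,292.4,0],d@[-292.4,956.3,0],d[2]*1000),"F",s["ft_force"].round(1),s["eef_rot"].round(3))
E
python3 u.py
```

```text
t 8.075 u 126.9 v -0.2 z 111.2 F [ 0.7 -0.1  1.4] [ 0.989  0.146 -0.002 -0.001]
```

move_arm --targets '[[[-0.8,0,-0.2],[0,0,0],0],[[-1.2,0,-0.2],[0,0,0],0],[[-1.2,0,0],[0,0,0],0],[[-1.2,0,0],[0,0,0],0],[[-1.2,0,0],[0,0,0],0],[[-0.7,0,0],[0,0,0],0]]'

```text
time: 8.82
ee_pos: [0.5492, -0.1677, 0.1176]
eef_rot: [0.989, 0.146, -0.0, 0.0]
ft_force: [0.7, -0.8, 0.8]
width: 0.0008
grip_force: 0.4
```

```bash
python3 u.py
python3 - <<'E'
from h import *
c=r.camera("scene"); cv2.imwrite("pics/s2.png",cv2.resize(c["image"][140:260,130:290],None,fx=4,fy=4,interpolation=cv2.INTER_CUBIC))
E
```

```text
t 8.825 u 64.9 v -0.6 z 117.6 F [ 0.7 -0.8  0.8] [ 0.989  0.146 -0.     0.   ]
```

View pics/s2.png

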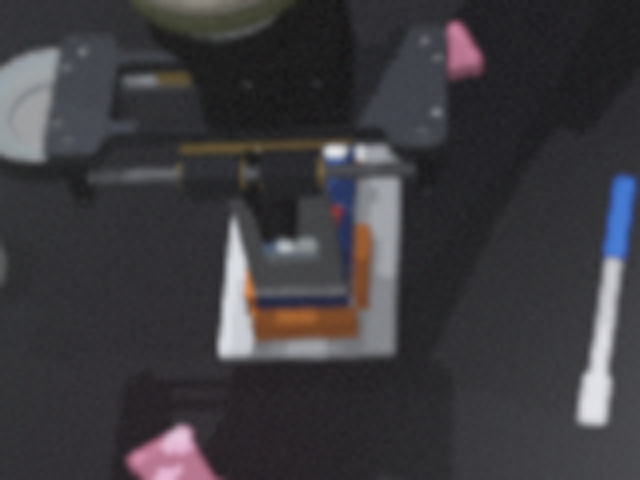

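move_arm --targets '[[[-1.0,0,-0.1],[0,0,0],0],[[-1.1,0,0],[0,0,0],0],[[-1.1,0,0.1],[0,0,0],0],[[-1.1,0,0.2],[0,0,0],0],[[-1.1,0,0.4],[0,0,0],0],[[-1.1,0,0.6],[0,0,0],0],[[-0.9,0,0.7],[0,0,0],0],[[-0.9,0,0.9],[0,0,0],0],[[-0.7,0,1.0],[0,0,0],0],[[-0.6,0,1.1],[0,0,0],0]]'

```text
time: 10.12
ee_pos: [0.4577, -0.195, 0.0678]
eef_rot: [0.989, 0.146, -0.0, 0.0]
ft_force: [0.8, -0.0, 0.1]
width: 0.0006
grip_force: 0.1
```

```bash
python3 u.py
```

```text
t 10.125 u -30.6 v 0.0 z 67.8 F [ 0.8 -0.   0.1] [ 0.989  0.146 -0.     0.   ]
```

move_arm --targets '[[[-0.4,0,0.8],[0,0,0],0],[[-0.5,0,0.8],[0,0,0],0],[[-0.4,0,0.4],[0,0,0],0],[[0,0,0.3],[0,0,0],0],[[0,0,0.2],[0,0,0],0]]'

```text
time: 10.75
ee_pos: [0.4454, -0.1988, 0.0437]
eef_rot: [0.989, 0.146, -0.0, 0.0]
ft_force: [-7.8, 2.8, 22.9]
width: 0.0003
grip_force: 11.5
```

```bash
python3 u.py
```

```text
t 10.75 u -43.5 v -0.0 z 43.7 F [-7.8  2.8 22.9] [ 0.989  0.146 -0.     0.   ]
```

move_arm --targets '[[[0,0,-0.5],[0,0,0],0],[[-1,0,-3],[0,0,0],0],[[-2,0,-4],[0,0,0],100],[[-1.6,0,-3],[0,0,0],100],[[0,0,0],[0,0,0],100],[[0,0,0],[0,0,0],100]]'

```text
time: 11.5
ee_pos: [0.4014, -0.2118, 0.1479]
eef_rot: [0.989, 0.146, -0.0, -0.0]
ft_force: [0.2, -0.8, -0.9]
width: 0.0325
grip_force: 0.0
```

```bash
python3 u.py;python3 w.py
```

```text
t 11.5 u -89.3 v 0.4 z 147.9 F [ 0.2 -0.8 -0.9] [ 0.989  0.146 -0.    -0.   ]
orange 420 [285.8881  40.0905] [ 0.5449 -0.1722  0.032 ] [array([284.1,  40. ]), array([62.,  8.]), np.float64(1.8)]
orange 410 [247.6     88.7707] [ 0.4978 -0.1512  0.032 ] [array([247.5,  89. ]), array([56.,  7.]), np.float64(90.0)]
orange 400 [317.21  88.74] [ 0.5156 -0.2101  0.032 ] [array([317.2,  89. ]), array([ 7.1, 56.2]), np.float64(1.6)]
orange 32 [251.0312 155.8438] [ 0.4418 -0.1695  0.032 ] [array([251., 156.]), array([10.,  2.]), np.float64(90.0)]
orange 39 [313.3846 155.9487] [ 0.4586 -0.2255  0.032 ] [array([313.5, 156. ]), array([10.,  3.]), np.float64(90.0)]
orange 262 [281.5496 179.8931] [ 0.4282 -0.2035  0.032 ] [array([282.5, 180. ]), array([31.,  8.]), np.float64(0.0)]
white 14022 [282.2511 110.762 ] [ 0.4888 -0.1859  0.032 ] [array([282. , 110.5]), array([159., 108.]), np.float64(90.0)]
white 681 [228.0206 248.7107] [ 0.3436 -0.1713  0.032 ] [array([228. , 250.5]), array([20.5, 44.5]), np.float64(45.0)]
```

View pics/w2c.png

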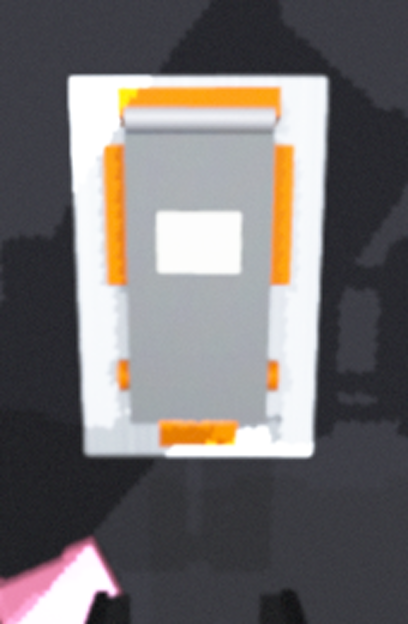

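move_arm --targets '[[[2,0,2],[0,0,0],100],[[2.5,0.05,3],[0,0,0],100],[[0.58,0,3],[0,0,0],100],[[0,0,3],[0,0,0],100],[[0,0,2],[0,0,0],100],[[0,0,0.5],[0,0,0],100],[[0,0,0],[0,0,0],100]]'

```text
time: 12.42
ee_pos: [0.4504, -0.1973, 0.0133]
eef_rot: [0.989, 0.146, -0.0, -0.0]
ft_force: [-0.4, 0.9, -0.3]
width: 0.0871
grip_force: 0.0
```

```bash
python3 u.py
```

```text
t 12.425 u -38.3 v -0.1 z 13.3 F [-0.4  0.9 -0.3] [ 0.989  0.146 -0.    -0.   ]
```

move_arm --targets '[[[0,0,0],[0,0,0],0],[[0,0,0],[0,0,0],0],[[0,0,0],[0,0,0],0],[[0,0,0],[0,0,0],0],[[0,0,0],[0,0,0],0],[[0,0,0],[0,0,0],0]]' --grip_force 15

```text
time: 13.18
ee_pos: [0.4506, -0.198, 0.0139]
eef_rot: [0.989, 0.146, 0.0, 0.0]
ft_force: [-1.4, -0.3, 6.3]
width: 0.0619
grip_force: 15.0
```

move_arm --targets '[[[0,0,-0.5],[0,0,0],0],[[0,0,-1],[0,0,0],0],[[0,0,-1],[0,0,0],0],[[0,0,-1.5],[0,0,0],0],[[0,0,-1.5],[0,0,0],0],[[0,0,-1.5],[0,0,0],0],[[0,0,-2],[0,0,0],0],[[0,0,-2],[0,0,0],0],[[0,0,-2],[0,0,0],0],[[0,0,-2],[0,0,0],0],[[0,0,-1],[0,0,0],0],[[0,0,0],[0,0,0],0]]'

```text
time: 14.68
ee_pos: [0.4506, -0.1979, 0.1741]
eef_rot: [0.989, 0.146, 0.0, 0.0]
ft_force: [-0.3, -0.3, -4.2]
width: 0.0619
grip_force: 15.0
```

```bash
python3 u.py
python3 - <<'E'
from h import *
c=r.camera("scene"); a=cv2.resize(c["image"][100:250,120:290],None,fx=2.8,fy=2.8,interpolation=cv2.INTER_CUBIC)
w=r.camera("wrist"); b=w["image"][:,180:380]; b=cv2.resize(b[:300],(280,420)); cv2.imwrite("pics/s3.png",np.hstack([a[:420],b]))
E
```

```text
t 14.675 u -38.2 v -0.6 z 174.1 F [-0.3 -0.3 -4.2] [0.989 0.146 0.    0.   ]
```

View pics/s3.png

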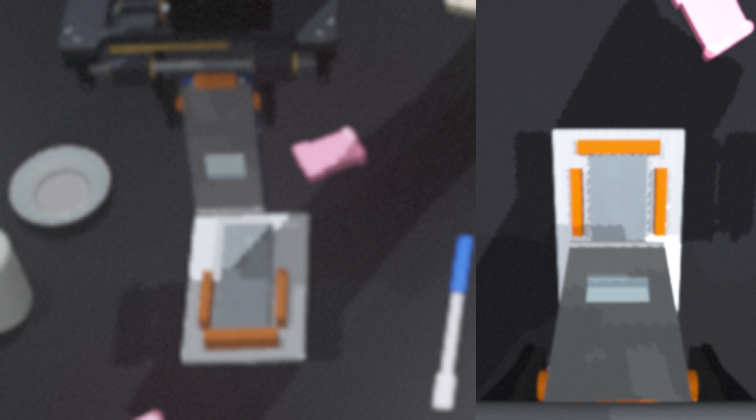

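move_arm --targets '[[[0,0,0],[0,0,0],0],[[0.3,-1.0,-1],[0,0,0],0],[[0.7,-3,-1],[0,0,0],0],[[1,-4,-1],[0,0,0],0],[[1,-4,-1],[0,0,0],0],[[1,-4,0],[0,0,0],0],[[1,-4,0],[0,0,0],0],[[1,-4,0],[0,0,0],0],[[1,-4,0],[0,0,0],0],[[0.8,-4,0],[0,0,0],0],[[0.5,-2,0],[0,0,0],0],[[0.2,-1,0],[0,0,0.1],0],[[0,0,0],[0,0,0.1],0],[[0,0,0],[0,0,0.1],0],[[0,0,0],[0,0,0.055],0],[[0,0,0],[0,0,0],0],[[0,0,0],[0,0,0],0]]' --grip_force 40

```text
time: 16.9
ee_pos: [0.4306, 0.1622, 0.2137]
eef_rot: [1.0, -0.03, 0.0, 0.0]
ft_force: [-0.0, 0.3, -3.9]
width: 0.0613
grip_force: 40.0
```

```bash
cat > p.py <<'E'
from h import *
np.set_printoptions(precision=4,suppress=True)
s=r.read_state(); print(s["time"],s["ee_pos"],R.from_quat(s["eef_rot"]).as_matrix()[:,0],s["joint_positions"],s["width"],s["ft_force"])
w=r.camera("wrist"); t=r.camera("top"); save(w,"w5"); save(t,"t5")
Q={}
for n,c in (("w",w),("t",t)):
    H=hsv(c)
    for b,a,ce in blobs((H[...,1]<60)&(H[...,2]>130),1500):
        P=plane(c,[ce],.026)[0]
        if abs(P[0]-.53)<.1 and abs(P[1]-.153)<.08:
            cnt,hi=cv2.findContours(b.astype(np.uint8),cv2.RETR_CCOMP,cv2.CHAIN_APPROX_NONE)
            big=[k for k,h in zip(cnt,hi[0])if h[3]>=0 and len(k)>40]; print(n,a,ce,[len(k) for k in big])
            for k in big:
                q=cv2.minAreaRect(k); bp=cv2.boxPoints(q); print("  hole",np.round(q[0],1),np.round(q[1],1),round(q[2],1),"P40",plane(c,bp,.04)[:,:2].tolist(),plane(c,[q[0]],.04)[0])
            q=cv2.minAreaRect(cnt[0]);print("  outer",plane(c,cv2.boxPoints(cv2.minAreaRect(max(cnt,key=len))),.026)[:,:2].tolist())
E
python3 p.py
```

```text
16.9 [0.4306 0.1622 0.2137] [ 0.9982 -0.0605  0.0002] [ 0.5182  0.0264 -0.9721  1.8468  0.0231  1.2799 -2.0916] 0.06127155014820228 [-0.0189  0.2516 -3.8542]
w 15266 [283.7454  85.7825] [321, 192]
  hole [283.5 109. ] [ 41. 126.] -0.0 P40 [[0.45790696754862836, 0.18165162671600601], [0.5887589364657386, 0.1715610386045562], [0.5861863785802824, 0.12928681980961965], [0.45503189936084515, 0.1346256925569024]] [0.5252 0.1541 0.04  ]
  hole [284.5  21.5] [93.  9.] 0.0 P40 [[0.6091710240139754, 0.19558701766212278], [0.617441164043714, 0.19480919612619224], [0.6117465657108856, 0.10078068675753224], [0.6034377204045073, 0.10097211878210562]] [0.6102 0.1481 0.04  ]
  outer [[0.6381451655241114, 0.21060594486092343], [0.630433330906216, 0.08337770254131383], [0.4289217283189506, 0.08449359122624436], [0.43800366844577815, 0.23298306590938353]]
t 2283 [227.159 194.763] []
  outer [[0.4423188359066062, 0.2232116948205339], [0.6404149237103017, 0.21009462205248416], [0.6258390433807597, 0.07915993286069169], [0.43016376013681207, 0.0960033803966591]]
```

View pics/w5.png

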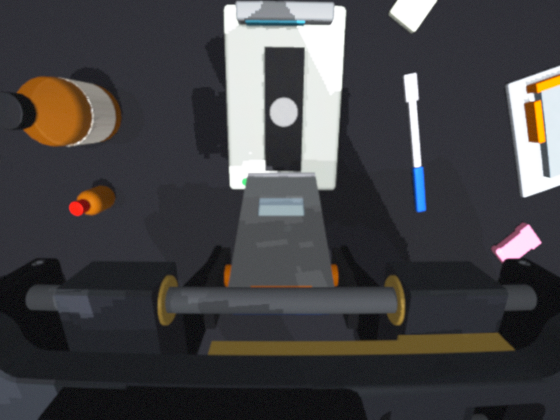

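Run:
```python
from h import *
np.set_printoptions(precision=4,suppress=True)
w=r.camera("wrist"); t=dict(r.camera("top"),image=cv2.imread("pics/top0.png")); s=dict(r.camera("scene"),image=cv2.imread("pics/scene0.png"))
O=[]
for n,c,(x,y) in (("w",w,(284,111)),("t",t,(223,211)),("s",s,(349,239))):
    g=cv2.cvtColor(c["image"],cv2.COLOR_BGR2GRAY); k=16
    p=g[y-k:y+k+1,x-k:x+k+1]; m=p>80
    B=[(a,ce) for b,a,ce in blobs(m,20) if np.hypot(*(ce-k))<6]; a,ce=max(B,key=lambda q:-np.hypot(*(q[1]-k))); px=ce+[x-k,y-k]; O.append((c,px)); print(n,a,px,plane(c,[px],.04)[0])
print(tri(O)); print(tri(O[:2]))
```

```text
w 716 [283.0796 111.7528] [0.5224 0.1545 0.04  ]Traceback (most recent call last):
  File "<stdin>", line 8, in <module>
ValueError: max() iterable argument is empty
```

move_arm --targets '[[[0,0,0],[0,-0.1,0],0],[[0,0,0],[0,-0.1,0],0],[[0,0,0],[0,-0.1,0],0],[[0,0,0],[0,-0.1,0],0],[[0,0,0],[0,0,0],0]]' --grip_force 40

```text
time: 17.77
ee_pos: [0.4317, 0.1614, 0.2122]
eef_rot: [0.979, -0.031, -0.2, -0.007]
ft_force: [-0.3, 0.2, -4.6]
width: 0.0614
grip_force: 40.0
```

```bash
cat > q.py <<'E'
from h import *
np.set_printoptions(precision=4,suppress=True)
s=r.read_state(); M=R.from_quat(s["eef_rot"]).as_matrix(); print(s["time"],"tcp",s["ee_pos"],"grip",s["ee_pos"]-M[:,2]*.019,"tool x",M[:,0],"z",M[:,2],"j",s["joint_positions"],s["width"],s["ft_force"])
E
python3 q.py
```

```text
17.775 tcp [0.4317 0.1614 0.2122] grip [0.4391 0.161  0.2296] tool x [ 0.9183 -0.0581 -0.3916] z [-0.3907  0.0259 -0.9201] j [ 0.3914  0.4278 -0.9338  1.5744  0.1104  1.6416 -2.2   ] 0.061391943269505686 [-0.3347  0.2325 -4.6069]
```

move_arm --targets '[[[0,0,0],[0,-0.1,0],0],[[0,0,0],[0,-0.1,0],0],[[0,0,0],[0,-0.1,0],0],[[0,0,0],[0,0,0],0]]'

```text
time: 18.27
ee_pos: [0.4312, 0.1618, 0.2125]
eef_rot: [0.939, -0.03, -0.342, -0.011]
ft_force: [0.5, 0.3, -4.7]
width: 0.0612
grip_force: 40.0
```

```bash
cat >> q.py <<'E'
import sys
a=-3.5*np.pi/180; p=np.array([np.cos(a),np.sin(a),0]); n=np.array([-p[1],p[0],0])
g=s["ee_pos"]-M[:,2]*.019-[.5222,.1545,0]; print("grip in pad: p %.1f n %.1f z %.1f"%(g@p*1000,g@n*1000,g[2]*1000),"tilt %.3f"%np.arctan2(-M[2,0],M[:,0]@p))
if len(sys.argv)>1:
    w=np.array(eval(sys.argv[1])); d=(w[0]*p+w[1]*n+w[2]*np.array([0,0,1]))/1000-g; print("tool shift cm",M.T@d*100)
E
python3 q.py "[-41,0,150]"
python3 - <<'E'
from h import *
w=r.camera("wrist"); cv2.imwrite("pics/w6.png",w["image"])
t=r.camera("scene"); cv2.imwrite("pics/s6.png",cv2.resize(t["image"][100:310,230:430],(560,588)))
E
```

```text
18.275 tcp [0.4312 0.1618 0.2125] grip [0.4434 0.161  0.2271] tool x [ 0.7638 -0.0481 -0.6436] z [-0.6423  0.0409 -0.7653] j [ 0.298   0.6565 -0.8769  1.3952  0.0772  1.8796 -2.2456] 0.06119541501048558 [ 0.5466  0.2767 -4.7097]
grip in pad: p -79.0 n 1.7 z 227.1 tilt 0.699
tool shift cm [7.8687 0.1614 3.4511]
```

View pics/s6.png

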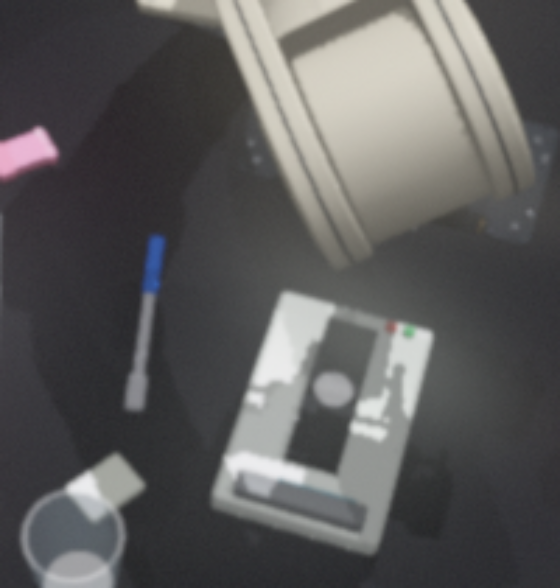

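```bash
cat > a.py <<'E'
from h import *
from scipy.optimize import brentq
np.set_printoptions(precision=4,suppress=True)
def tool_cam():
    s=r.read_state(); T=np.eye(4);T[:3,:3]=R.from_quat(s["eef_rot"]).as_matrix();T[:3,3]=s["ee_pos"]
    c=r.camera("wrist"); X=np.linalg.inv(T)@c["cam_to_world"]; return c,X,T
def pitch(c,X,row,L=(47,12)):   # carrier pitch below tool x, from image row of lid label centre
    ct=dict(c,cam_to_world=X); out=[]
    f=lambda a: proj(ct,[[(L[0]*np.cos(a)+L[1]*np.sin(a))/1000,0,-.019+(L[0]*np.sin(a)-L[1]*np.cos(a))/1000]])[0][1]-row
    A=np.radians(np.arange(0,181,3)); F=[f(a) for a in A]
    return [round(np.degrees(brentq(f,A[i],A[i+1])),1) for i in range(len(A)-1) if F[i]*F[i+1]<0]
def labels(im):
    H=cv2.cvtColor(im,cv2.COLOR_BGR2HSV)
    return [(a,ce.round(1)) for b,a,ce in blobs((H[...,2]>110)&(H[...,2].astype(int)-0>0),150) if 235<ce[0]<330 and 120<ce[1]<300]
if __name__=="__main__":
    c,X,T=tool_cam()
    im0=cv2.imread("pics/w2.png"); g=cv2.cvtColor(im0,cv2.COLOR_BGR2GRAY); 
    for b,a,ce in blobs(g>200,100):
        if 240<ce[0]<325 and 70<ce[1]<130: print("label in w2",a,ce)
    for n,im in (("w5",cv2.imread("pics/w5.png")),("now",c["image"])):
        for a,ce in labels(im): print(n,a,ce,pitch(c,X,ce[1]))
    # profile along column 281
    print([tuple(v) for v in c["image"][150:300:6,281].tolist()])
E
python3 a.py
```

```text
label in w2 6460 [282.2834 106.9797]
label in w2 946 [282.5888 100.6723]
w5 928 [281.  206.4] [np.float64(67.1)]
now 29194 [309.6 278.8] [np.float64(135.0)]
[(88, 78, 78), (88, 79, 77), (89, 78, 79), (109, 99, 100), (152, 147, 144), (129, 124, 120), (129, 125, 120), (130, 126, 122), (191, 181, 157), (228, 227, 208), (230, 229, 212), (131, 126, 123), (130, 125, 123), (129, 124, 122), (130, 125, 122), (130, 123, 121), (129, 124, 121), (129, 124, 121), (132, 125, 123), (130, 124, 121), (130, 125, 122), (129, 124, 121), (130, 124, 122), (90, 86, 83), (111, 105, 100)]
```

move_arm --targets '[[[1.5,0,0.7],[0,0,0],0],[[2.4,0.1,1],[0,0,0],0],[[2.4,0.06,1],[0,0,0],0],[[1.6,0,0.75],[0,0,0],0],[[0,0,0],[0,0,0],0],[[0,0,0],[0,0,0],0]]'

```text
time: 19.18
ee_pos: [0.4687, 0.1583, 0.137]
eef_rot: [0.939, -0.029, -0.342, -0.011]
ft_force: [-0.4, 0.7, -3.4]
width: 0.061
grip_force: 40.0
```

```bash
python3 q.py "[-41,0,135]"
```

```text
19.175 tcp [0.4687 0.1583 0.137 ] grip [0.481  0.1575 0.1515] tool x [ 0.7639 -0.0469 -0.6437] z [-0.6424  0.0401 -0.7653] j [ 0.2522  0.7924 -0.825   1.3469  0.162   1.8124 -2.2177] 0.06096465647444998 [-0.3866  0.7472 -3.3562]
grip in pad: p -41.4 n 0.5 z 151.5 tilt 0.699
tool shift cm [1.0918 0.052  1.2428]
```

move_arm --targets '[[[0.4,0,0.5],[0,0,0],0],[[0.4,0,0.5],[0,0,0],0],[[0.2,0,0.25],[0,0,0],0],[[0,0,0],[0,0,0],0]]' --grip_force 16

```text
time: 19.68
ee_pos: [0.4683, 0.1578, 0.12]
eef_rot: [0.939, -0.029, -0.343, -0.011]
ft_force: [-0.2, -0.9, -2.8]
width: 0.0617
grip_force: 16.0
```

```bash
python3 q.py "[-41,0,130]"; python3 a.py | tail -1
```

```text
19.675 tcp [0.4683 0.1578 0.12  ] grip [0.4805 0.1571 0.1345] tool x [ 0.7631 -0.0477 -0.6446] z [-0.6433  0.0399 -0.7646] j [ 0.2505  0.8095 -0.818   1.359   0.1727  1.7879 -2.2145] 0.061688481819246056 [-0.2029 -0.9202 -2.8233]
grip in pad: p -41.8 n 0.0 z 134.5 tilt 0.700
tool shift cm [0.3516 0.0016 0.2965]
[(15, 16, 15), (17, 13, 14), (17, 12, 16), (44, 41, 41), (99, 93, 92), (79, 76, 74), (79, 77, 74), (79, 75, 72), (119, 112, 97), (150, 148, 133), (151, 150, 134), (80, 76, 74), (82, 78, 75), (80, 78, 77), (80, 76, 75), (79, 75, 75), (80, 77, 75), (81, 75, 73), (80, 77, 74), (80, 76, 75), (80, 76, 74), (81, 77, 75), (80, 77, 73), (56, 52, 51), (69, 65, 63)]
```

move_arm --targets '[[[0.4,0,-0.1],[0,0,0],0],[[0.4,0,-0.15],[0,0,0],0],[[0.4,0,-0.2],[0,0,0],0],[[0.4,0,-0.14],[0,0,0],0],[[0.4,0,-0.12],[0,0,0],0],[[0.4,0,-0.1],[0,0,0],0],[[0,0,0],[0,0,0],0]]'

```text
time: 20.6
ee_pos: [0.4929, 0.1567, 0.1117]
eef_rot: [0.939, -0.029, -0.342, -0.011]
ft_force: [3.5, -0.7, 8.4]
width: 0.0619
grip_force: 16.0
```

```bash
cat > b.py <<'E'
from a import *
c,X,T=tool_cam(); g=cv2.cvtColor(c["image"],cv2.COLOR_BGR2GRAY).astype(int); base=np.median(g[215:270,281])
for b,a,ce in blobs(g>base*1.35,100):
    if 250<ce[0]<310 and 150<ce[1]<285: print("label",a,ce,"pitch rel tool",pitch(c,X,ce[1]),"tilt",round(np.degrees(np.arccos(-T[2,2])),1))
E
python3 q.py "[2.3,0,113.5]"; python3 b.py
```

```text
20.6 tcp [0.4929 0.1567 0.1117] grip [0.5051 0.1559 0.1263] tool x [ 0.7642 -0.0476 -0.6432] z [-0.6419  0.0411 -0.7657] j [ 0.2247  0.8574 -0.7996  1.2859  0.1958  1.8103 -2.2031] 0.06185448832786428 [ 3.4939 -0.7337  8.3841]
grip in pad: p -17.1 n 0.3 z 126.3 tilt 0.699
tool shift cm [ 2.309   0.0326 -0.2695]
label 500 [281.066 218.546] pitch rel tool [np.float64(81.0)] tilt 40.0
```

move_arm --targets '[[[0.45,0.01,-0.08],[0,0,0],0],[[0.46,0.01,-0.08],[0,0,0],0],[[0.46,0,-0.06],[0,0,0],0],[[0.47,0,-0.04],[0,0,0],0],[[0.47,0,0],[0,0,0],0],[[0,0,0],[0,0,0],0]]' --grip_force 12

```text
time: 21.4
ee_pos: [0.5127, 0.1552, 0.0985]
eef_rot: [0.939, -0.03, -0.342, -0.011]
ft_force: [5.2, 0.8, 5.6]
width: 0.0618
grip_force: 12.0
```

```bash
python3 q.py "[19.5,0,96.9]"; python3 b.py
```

```text
21.4 tcp [0.5127 0.1552 0.0985] grip [0.5248 0.1545 0.1131] tool x [ 0.7649 -0.048  -0.6424] z [-0.641   0.0415 -0.7664] j [ 0.2031  0.9026 -0.7825  1.2279  0.2175  1.8213 -2.1909] 0.061842705457600254 [5.1896 0.789  5.6142]
grip in pad: p 2.6 n 0.1 z 113.1 tilt 0.698
tool shift cm [2.3332 0.0096 0.157 ]
label 1055 [281.9261 176.4635] pitch rel tool [] tilt 40.0
label 267 [280.8502 233.1536] pitch rel tool [np.float64(95.5)] tilt 40.0
label 1590 [280.6164 279.2805] pitch rel tool [np.float64(135.4)] tilt 40.0
```

move_arm --targets '[[[0.46,0,0],[0,0,0],0],[[0.47,0,0.02],[0,0,0],0],[[0.47,0,0.03],[0,0,0],0],[[0.47,0,0.05],[0,0,0],0],[[0.46,0,0.06],[0,0,0],0],[[0.46,0,0.12],[0,0,0],0],[[0.46,0,0.15],[0,0,0],0],[[0.46,0,0.17],[0,0,0],0],[[0.46,0,0.19],[0,0,0],0],[[0.46,0,0.21],[0,0,0],0],[[0,0,0],[0,0,0],0]]'

```text
time: 22.82
ee_pos: [0.5398, 0.1532, 0.06]
eef_rot: [0.939, -0.029, -0.343, -0.01]
ft_force: [-0.5, 0.6, -1.4]
width: 0.0619
grip_force: 12.0
```

```bash
python3 q.py "[36.6,0,60.1]"
```

```text
22.825 tcp [0.5398 0.1532 0.06  ] grip [0.5521 0.1524 0.0745] tool x [ 0.7626 -0.0476 -0.6451] z [-0.6438  0.0397 -0.7641] j [ 0.1679  0.9907 -0.7514  1.1445  0.257   1.8196 -2.1656] 0.061879658039463215 [-0.4682  0.6282 -1.4029]
grip in pad: p 29.9 n -0.2 z 74.5 tilt 0.701
tool shift cm [ 1.4395 -0.0236  0.6734]
```

move_arm --targets '[[[0.36,0,0.15],[0,0,0],0],[[0.36,0,0.17],[0,0,0],0],[[0.36,0,0.17],[0,0,0],0],[[0.36,0,0.18],[0,0,0],0],[[0.2,0,0.17],[0,0,0],0],[[0.2,0,0.17],[0,0,0],0],[[0.15,0,0.12],[0,0,0],0],[[0,0,0],[0,0,0],0]]'

```text
time: 23.82
ee_pos: [0.5482, 0.1528, 0.0391]
eef_rot: [0.939, -0.029, -0.343, -0.011]
ft_force: [0.0, 0.1, -1.0]
width: 0.0618
grip_force: 12.0
```

```bash
python3 q.py "[38,0,52]"
```

```text
23.825 tcp [0.5482 0.1528 0.0391] grip [0.5604 0.152  0.0536] tool x [ 0.7635 -0.0477 -0.6441] z [-0.6428  0.0401 -0.765 ] j [ 0.1569  1.0264 -0.7395  1.1211  0.273   1.806  -2.1552] 0.0618282043327282 [ 0.0186  0.1297 -0.9664]
grip in pad: p 38.3 n -0.2 z 53.6 tilt 0.700
tool shift cm [ 0.0831 -0.0173  0.1403]
```

move_arm --targets '[[[0.06,0,0.08],[0,0,0],0],[[0.06,0,0.08],[0,0,0],0],[[0,0,0],[0,0,0],0]]'

```text
time: 24.2
ee_pos: [0.5483, 0.1527, 0.038]
eef_rot: [0.939, -0.029, -0.342, -0.011]
ft_force: [2.3, -1.0, 5.3]
width: 0.0618
grip_force: 12.0
```

```bash
python3 q.py "[38,0,52]"
python3 - <<'E'
from h import *
np.set_printoptions(precision=4,suppress=True)
for n in ("scene","top"):
    c=r.camera(n);H=hsv(c)
    for nm,m in (("orange",(H[...,1]>140)&(H[...,0]<20)&(H[...,2]>90)),("navy",(H[...,1]>110)&(abs(H[...,0].astype(int)-115)<15)&(H[...,2]>35))):
        for b,a,ce in blobs(m,5):
            P=plane(c,[ce],.064)[0]
            if abs(P[0]-.53)<.12 and abs(P[1]-.153)<.07: print(n,nm,a,ce,P,plane(c,cv2.boxPoints(cv2.minAreaRect(np.argwhere(b)[:,::-1].astype(np.float32))),.064)[:,:2].tolist())
E
```

```text
24.2 tcp [0.5483 0.1527 0.038 ] grip [0.5605 0.152  0.0526] tool x [ 0.7637 -0.0475 -0.6438] z [-0.6425  0.0403 -0.7652] j [ 0.157   1.0275 -0.7392  1.1215  0.2736  1.8044 -2.1548] 0.06183621108659109 [ 2.3246 -1.0454  5.311 ]
grip in pad: p 38.4 n -0.2 z 52.6 tilt 0.699
tool shift cm [ 0.0083 -0.0192  0.0663]
top orange 21 [225.3333 184.381 ] [0.5783 0.1452 0.064 ] [[0.5768239610324025, 0.1619254226963985], [0.5791404407166665, 0.16200870598766928], [0.5792023226451402, 0.13230814540779018], [0.5768902842626551, 0.13223706673623734]]
top orange 8 [209.5 192.5] [0.5595 0.1807 0.064 ] [[0.5629060105377685, 0.18201822222655953], [0.5629124302074076, 0.17972704065798886], [0.5560000032549832, 0.17946036726009568], [0.5559924522219709, 0.18174877720780994]]
top orange 11 [235.1818 194.4545] [0.5552 0.1221 0.064 ] [[0.560783133887319, 0.12493161739915412], [0.5607990304892443, 0.12039340155704559], [0.5516290208438333, 0.12013381356532474], [0.5516106557221039, 0.1246648244748324]]
top navy 1104 [221.1069 210.0118] [0.5195 0.1529 0.064 ] [[0.4667916386065182, 0.18456377118716563], [0.579858914120162, 0.1772488025260263], [0.5743228939476526, 0.12261558032446579], [0.4618582857611822, 0.13086117530004365]]
```

move_arm --targets '[[[0,0,0],[0,0,0],100],[[0,0,0],[0,0,0],100],[[0,0,0],[0,0,0],100],[[0,0,0],[0,0,0],100],[[0,0,0],[0,0,0],100],[[0,0,-1],[0,0,0],100],[[0,0,-2],[0,0,0],100],[[0,0,-3],[0,0,0],100],[[0,0,-4],[0,0,0],100],[[0,0,-4],[0,0,0],100],[[0,0,-2],[0,0,0],100],[[0,0,0],[0,0,0],100]]'

```text
time: 25.8
ee_pos: [0.6192, 0.1435, 0.1191]
eef_rot: [0.934, -0.033, -0.355, -0.003]
ft_force: [0.5, 0.9, 0.1]
width: 0.0875
grip_force: 0.0
```

```bash
python3 q.py|head -1
python3 - <<'E'
from h import *
np.set_printoptions(precision=4,suppress=True)
O={}
for n in ("wrist","top","scene"):
    c=r.camera(n);H=hsv(c); save(c,"f_"+n)
    for nm,m in (("orange",(H[...,1]>140)&(H[...,0]<20)&(H[...,2]>90)),("navy",(H[...,1]>110)&(abs(H[...,0].astype(int)-115)<15)&(H[...,2]>35))):
        for b,a,ce in blobs(m,8):
            P=plane(c,[ce],.064)[0]
            if abs(P[0]-.53)<.12 and abs(P[1]-.153)<.07:
                q=plane(c,cv2.boxPoints(cv2.minAreaRect(np.argwhere(b)[:,::-1].astype(np.float32))),.064); print(n,nm,a,ce,P[:2],"ctr",q.mean(0)[:2],"sides",np.linalg.norm(np.diff(q,axis=0),axis=1)*1000)
E
```

```text
25.8 tcp [0.6192 0.1435 0.1191] grip [0.6318 0.1429 0.1333] tool x [ 0.746  -0.0585 -0.6634] z [-0.6629  0.0296 -0.7481] j [-0.1231  1.0346 -0.2169  0.7572 -0.0471  2.0521 -1.95  ] 0.08747066333133062 [0.5219 0.8536 0.0736]
wrist orange 327 [273.3211 193.6881] [0.6129 0.149 ] ctr [0.6124 0.1489] sides [26.1335 12.6604 27.4872]
wrist orange 24 [306.75   214.9167] [0.5807 0.1245] ctr [0.5805 0.1245] sides [ 2.3756 12.2674  2.4854]
wrist orange 18 [241.8333 216.    ] [0.5838 0.1772] ctr [0.5836 0.1771] sides [ 1.5863 12.7882  1.6601]
wrist navy 2929 [274.9256 238.8675] [0.5395 0.1539] ctr [0.5336 0.1551] sides [ 44.017  135.5973  66.8545]
top navy 468 [215.9124 209.3953] [0.5209 0.1647] ctr [0.5273 0.1656] sides [36.8048 95.1141 36.2074]
```

move_arm --targets '[[[-1,0,-1],[0,0.1,0],100],[[-1,0,-1.5],[0,0.1,0],100],[[-2,0,-3],[0,0.1,0],100],[[-2,0,-4],[0,0.1,0],100],[[-3,3,-4],[0,0.1,0],100],[[-3,4,-4],[0,0.1,0],100],[[0,4,0],[0,0,0],100],[[0,4,0],[0,0,0],100],[[0,0,0],[0,0,0],100],[[0,0,0],[0,0,0],100]]'

```text
time: 27.2
ee_pos: [0.5699, 0.0024, 0.3248]
eef_rot: [0.997, -0.03, -0.065, 0.003]
ft_force: [-0.8, -0.5, -0.3]
width: 0.0871
grip_force: 0.0
```

```bash
python3 q.py|head -1
python3 - <<'E'
from h import *
np.set_printoptions(precision=4,suppress=True)
for n in ("wrist","top","scene"):
    c=r.camera(n);H=hsv(c); save(c,"g_"+n)
    for nm,m in (("orange",(H[...,1]>140)&(H[...,0]<20)&(H[...,2]>90)),("navy",(H[...,1]>110)&(abs(H[...,0].astype(int)-115)<15)&(H[...,2]>35))):
        for b,a,ce in blobs(m,8):
            P=plane(c,[ce],.064)[0]
            if abs(P[0]-.53)<.12 and abs(P[1]-.153)<.07:
                q=plane(c,cv2.boxPoints(cv2.minAreaRect(np.argwhere(b)[:,::-1].astype(np.float32))),.064); print(n,nm,a,ce,plane(c,[ce],.052)[0,:2],"ctr",q.mean(0)[:2],"sides",np.linalg.norm(np.diff(q,axis=0),axis=1)*1000)
E
```

```text
27.2 tcp [0.5699 0.0024 0.3248] grip [0.5724 0.0025 0.3437] tool x [ 0.9898 -0.0607 -0.1289] z [-0.1293 -0.0031 -0.9916] j [ 0.072   0.2898 -0.1975  1.313   0.0437  1.6733 -1.7507] 0.08708085476231767 [-0.8317 -0.504  -0.2613]
wrist orange 125 [178.336 152.704] [0.5832 0.1487] ctr [0.5859 0.1441] sides [29.7465 10.039  30.0331]
wrist orange 32 [197.2188 168.875 ] [0.5573 0.1253] ctr [0.5603 0.1221] sides [ 5.7678 11.9762  5.8335]
wrist orange 8 [175.5 230.5] [0.4571 0.1793] ctr [0.4631 0.1742] sides [4.7993 1.8128 4.8072]
wrist navy 2387 [180.9238 191.9656] [0.5228 0.1569] ctr [0.5239 0.1535] sides [ 53.346  113.3441  59.4562]
top orange 20 [225.4  184.35] [0.581  0.1472] ctr [0.578  0.1471] sides [ 2.318  29.7006  2.3131]
top orange 11 [235.     194.2727] [0.5579 0.1243] ctr [0.5562 0.1225] sides [4.5382 9.1737 4.531 ]
top navy 1084 [221.2685 210.1116] [0.5211 0.1547] ctr [0.5207 0.1527] sides [112.4754  52.2803 111.9793]
```

```bash
python3 -c "
from bench import r
print(r.close_job())"
```

```text
the job is handed in; nothing more can be done
None
```

The job is handed in at about 27 s of the 72 s allowed: tile pushed home, lid snapped shut, carrier turned over and released window down, within about 2 mm of the pad's centre by two camera views; the judge's verdict was not shown.

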